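# Click the power-inlet block into a rice cooker's base plate

## Robot

A 7-joint arm with a two-finger parallel gripper is mounted at the origin on the work surface. World frame = base frame: x ahead of the robot, y to its left, z up, the work surface at z = 0. Lengths are in m, angles in rad, forces in N, time in s.
With the tool pointing down it reaches from about 0.35 to 0.9 m from the base axis. Payload 8.1 kg.
Tool frame: the origin (TCP) lies at the very end of the fingers, on their centre line; the grasp point (between the pads) lies grip_point_offset behind it (grip_point_offset is the distance from the TCP to the grasp point, in m); z points along the fingers, y is the direction in which the jaws open and shut (so a half turn about z gives the same grasp; the last joint's range is limited). The gripper opens to 92 mm and grips with 3 to 60 N. Pads are 19 mm wide; open, the fingers measure 130 mm over their backs; the gripper's body (75 mm by 190 mm) begins 47 mm behind the grasp point.
Start: joints at [-1.357, 0.434, 0.025, 1.573, -0.012, 1.134, -0.075], TCP at [0.195, 0.594, 0.227] pointing down, gripper open.
Joint ranges: [-2.62, 2.62], [-0.44, 2.09], [-1.27, 1.32], [0.08, 2.57], [-1.32, 4.46], [0.12, 2], [-2.74, 2.74]. Speed limits (rad/s): [2.22, 2.22, 3.01, 3.01, 3.14, 3.14, 3.14].

## Interface

Orientations are given as a rotation vector (axis times angle).
In Python, from cell import * gives the robot as it stands.
- The arm moves only by the tool drive_tool, never from a script. Its argument "increments" is a list of rows, each an object of numbers: "grip": the gripper's target within -1 to 1 (shut at 1, half-way at 0, fully open at -1); "tx", "ty", "tz": the shift along the world's x, y, z normalised to -1 to 1, where 1 is 400 mm; "turn": the turn about the world's z normalised to -1 to 1, where 1 is 60 degrees. In form: [{"grip": .., "tx": .., "ty": .., "tz": .., "turn": ..}, ...]. A call has 1 to 20 rows; each row is the pose to reach, as a shift and turn from the pose measured when the call began; what a row does not reach only later rows make up. A row lasts 1/10 s, in which the tool goes at most 50 mm and 8.59 degrees, less where a joint would pass 70% of its speed; a pose out of reach is approached as far as the arm can. A call with a number of a shift or a turn outside -1 to 1 is refused whole. A call with a gripper value outside its range is refused whole. The fingers move at their own pace and stop on an object; "newtons" is the grip in N (left out, the last holds). Time passes only in rows, so rows that repeat a pose let the fingers close. It gives the time, the measured TCP pose, the force and the opening at its end, in the units of the state.
- observe(): the state, without advancing time (a new reading comes with each control period).
- get_image(name): name is "scene" or "top" or "wrist"; returns the picture (384x512x3 uint8, red, green, blue); there is no depth.
- camera_info(name): a dict with "fx", "fy", "cx", "cy" (pixels), "eye" and "rotation" of the camera in the world; the wrist camera has in their place "hand_eye" (4x4, takes a point from camera to tool coordinates, whose origin is the TCP and whose axes are the flange's). Camera axes: x right, y down, z forward; pixel columns grow to the right and rows downward; lengths in m; the calibration is good to about 2 mm. A picture is of the moment at which its call begins: read the wrist's pose just before it. camera_info takes no time and is no camera call.
- sign_off(): hands the job in, once; it reports no verdict.
The state is a dict: "clock": time; "joints": joint angles; "dq": joint speeds; "joint_efforts": joint torques, N m; "position": TCP position; "ee_rot": TCP orientation; "force": force on the tool from outside, world axes, zero at the start; "ft_torque": the same for the moment, N m; "width": opening from 0.0 (shut) to 1.0 (fully open).
Only numpy, scipy, OpenCV 4.12 (cv2) and the standard library are available. Lean on these libraries where they do the work, as an engineer would, in place of code of your own. Each camera call takes 0.05 s, during which the arm holds its last target. There are 200 camera calls.

## Task

Refit the rice cooker's power-inlet block: take the black block from the table, set it flat on the round base plate with its nose at the flared mouth of the guide channel, let go, and then push it from behind along the channel, past the sprung catch, until it is fully home and the catch has clicked in behind its nose. Leave it locked there, and do not disturb the meter, phone, pliers or thermostat.

Things in the scene. Friction and masses are not known exactly. Their poses are not given: they have to be found in the camera images.
- inlet_block: Loose black power-inlet block, 78 mm long (x), 46 wide (y), 44 high, 100 to 200 g, flat on the table left or right of the plate, nose (+x) within 0.9 rad of world +x. Origin: centre of underside. Foot flange 78 x 46 x 10; above it (z 10 to 44) in plan: tail 37 wide, x -39 to -5, three brass screws on top; waist 12 wide, x -5 to 19; nose head 37 wide, x 19 to 39, goes in first.
- base_plate: Cooker's round metal base plate, fixed: diameter 250 mm, upper face at z = 4 mm. Origin: centre of underside; +x is the way into the channel. Channel walls x -15 to 80, inner faces y +-25. Lips over the block's flange (13 to 16 mm above the upper face, inner edges y +-21.5): entry only from the mouth, not from above. End stop 36 mm high, face at x = 75.
- home (a point): Where the block's origin is when fully home (nose against the stop): on the plate's upper face, on the channel's centre line, 36 mm in +x of the plate's centre; axes as the plate. The locked block keeps about 5 mm of play back from here.
- mouth (a point): Outer end of the channel's flare on its centre line, on the plate's upper face, 40 mm in -x of the plate's centre; axes as the plate. Flare walls, 13 mm high, stand about y +-37 here and narrow to +-25 at 25 mm in +x. The plate is bare from here back to its rim. Set the block down with its nose about here (origin 40 mm behind).
- pawl (a joint): Angle of the sprung steel catch: 50 mm arm on top of the left (+y) wall, 22 to 32 mm above the table, pivot at plate x 0, y 26, ramped tooth at x 30 to 50 reaching in to y = 11. 0 rad: closed. The nose swings it out by 0.12 to 0.2 rad (push of up to about 10 N); it springs back to 0, into the block's waist, when the nose is about 3 mm from the stop.
- meter: Bystander: orange hand meter with dark face and round dial, 110 x 60 x 26 mm (dial to 32), lying flat; origin centre of underside. Lies on the other side of the base plate from the block. Do not disturb.
- phone: Bystander: black phone 150 x 72 x 9 mm lying flat; origin centre of underside. Do not disturb.
- pliers: Bystander: pliers with green grips, about 160 x 60 x 14 mm lying flat; origin near the rivet. Do not disturb.
- thermostat: Bystander: round metal thermostat, 38 mm wide, 32 high, standing; origin centre of underside. Do not disturb.
- block_tail (a point): Centre of the block's flat rear face (at block x = -39, z = 27 mm, 37 mm wide, z 10 to 44): push here, along the block's +x. Axes as the block. The tail in front of it, 34 mm long, is the best grip, across its 37 mm width, above the flange.
Not all that is in view belongs to the job. What is shaped like the inlet_block but green is not meant.

How it is judged:
By the outcome, as a careful person would: the job done as asked, in the order asked, and still so for the second after the job is handed in, with the robot touching nothing.
It also fails if it takes over 48 s, if anything falls off the work surface, if the arm or the gripper's body presses on something with over 40 N, if the wrist force passes 120 N, or if a joint passes its speed limit or range.

## Working session

There is one attempt and no reset: what is moved stays moved. The work goes in short steps, Python scripts to look and compute and a tool call to move; the robot and the scene stay as the last step left them, time stands still between calls to the robot, and variables do not carry over. Pictures are saved under pics/ and viewed, about 8 in all and at most 12, crops included, and the job is handed in when it is done.

Besides the shell and the picture viewer there is one more tool, called by a JSON object that holds its "name" and its "arguments", one argument or row to a line. drive_tool: Moves the arm, as the interface text tells. Its arguments: {"type":"object","properties":{"increments":{"type":"array","items":{"type":"object","properties":{"grip":{"type":"number"},"tx":{"type":"number"},"ty":{"type":"number"},"tz":{"type":"number"},"turn":{"type":"number"}}}},"newtons":{"type":"number"}},"required":["increments"]}

```bash
mkdir -p pics; ls
python3 - <<'E'
from cell import *
import cv2
s=observe();print({k:s[k] for k in ("clock","position","ee_rot","force","width")})
for n in("top","scene","wrist"):
    i=get_image(n);cv2.imwrite(f"pics/{n}0.png",i[:,:,::-1]);c=camera_info(n);print(n,c)
print(grip_point_offset if 'grip_point_offset' in globals() else None)
t=cv2.imread("pics/top0.png");cv2.imwrite("pics/top0b.png",cv2.resize(t,(800,600),interpolation=cv2.INTER_CUBIC))
E
```

```text
pics
{'clock': 0.0, 'position': array([0.19460318, 0.59338373, 0.22592123]), 'ee_rot': array([-4.95590830e-01, -3.10214646e+00,  2.52351048e-03]), 'force': array([-0.12510094,  0.86676288, -0.78876636]), 'width': 1.0010971051094881}
top {'fx': 409.33228471071016, 'fy': 409.33228471071016, 'cx': 255.57931677266933, 'cy': 196.59592004015667, 'eye': array([0.22652943, 0.02576689, 1.13993277]), 'rotation': array([-2.15784844,  2.03897834, -0.22357816])}
scene {'fx': 473.324059527537, 'fy': 473.324059527537, 'cx': 256.43973390055163, 'cy': 186.417643595839, 'eye': array([ 1.32288903, -0.27295721,  1.27395879]), 'rotation': array([-2.13145966, -1.42660524,  0.49361348])}
wrist {'fx': 292.5896177060488, 'fy': 292.5896177060488, 'cx': 259.6871841507981, 'cy': 191.68514614266368, 'hand_eye': array([[-1.16486553e-03, -9.69740983e-01, -2.44133303e-01,
         6.54024705e-02],
       [ 9.99998476e-01, -1.44702095e-03,  9.76400010e-04,
         6.68247775e-05],
       [-1.30012111e-03, -2.44131794e-01,  9.69741191e-01,
        -1.58740605e-01],
       [ 0.00000000e+00,  0.00000000e+00,  0.00000000e+00,
         1.00000000e+00]])}
0.0188
```

View pics/top0b.png

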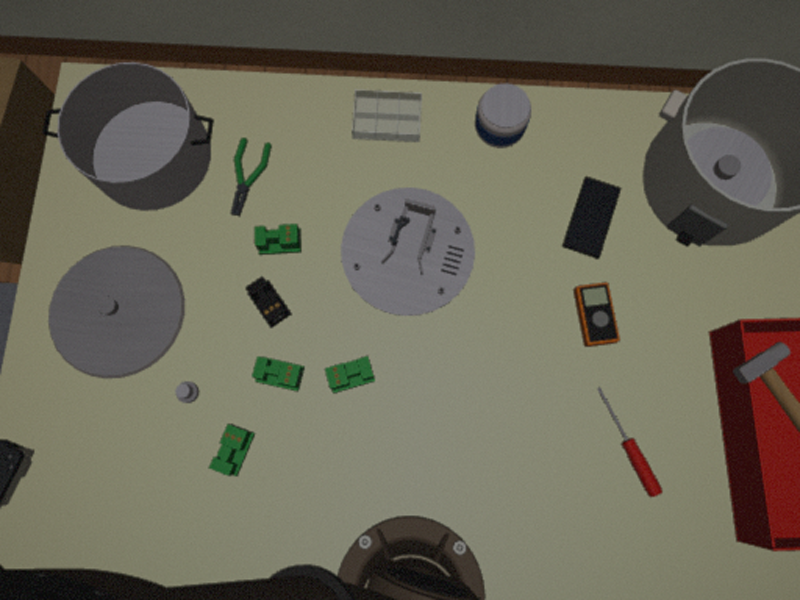

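View pics/scene0.png

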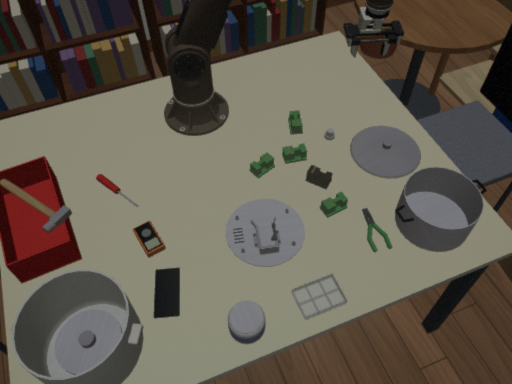

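The top picture shows the black block at (268,302) in the 800 px view. The lookalikes are green blocks at (277,239), (278,373), (350,374) and (232,450). Other dark things are the phone at (592,217) and a dark object at the edge at (10,470). The block I want is the black one at (268,302), with its brass screws. The plate is at (408,250), with its mouth towards the bottom of the image.

```bash
cat > h.py <<'E'
import numpy as np,cv2
from scipy.spatial.transform import Rotation as R
from cell import *
def cam(n,s=None):
    c=camera_info(n);K=np.array([[c["fx"],0,c["cx"]],[0,c["fy"],c["cy"]],[0,0,1]])
    if n=="wrist":
        T=np.eye(4);T[:3,:3]=R.from_rotvec(s["ee_rot"]).as_matrix();T[:3,3]=s["position"];T=T@c["hand_eye"];return K,T[:3,:3],T[:3,3]
    return K,R.from_rotvec(c["rotation"]).as_matrix(),np.array(c["eye"])
def back(C,uv,z):
    K,M,e=C;uv=np.atleast_2d(uv).astype(float);d=np.c_[uv,np.ones(len(uv))]@np.linalg.inv(K).T@M.T
    return e+d*((z-e[2])/d[:,2])[:,None]
def proj(C,P):
    K,M,e=C;q=(np.atleast_2d(P)-e)@M@K.T;return q[:,:2]/q[:,2:]
E
python3 - <<'E'
from h import *
C=cam("top");f=.64
for n,p,z in[("block",(268,302),.03),("nose?",(256,285),.044),("tail?",(280,320),.044),("plate",(408,251),.004),("stopL",(408,203),.04),("stopR",(434,212),.04),("mouthL",(384,262),.017),("mouthR",(422,273),.017),("greenup",(277,239),.03),("greendn",(278,373),.03),("meter",(597,314),.02)]:
    print(n,back(C,np.array(p)*f,z)[0].round(4))
s=observe();print(R.from_rotvec(s["ee_rot"]).as_matrix().round(3))
t=cv2.imread("pics/top0.png")[140:280,140:320];cv2.imwrite("pics/c1.png",cv2.resize(t,None,fx=4.4,fy=4.2,interpolation=cv2.INTER_CUBIC))
E
```

```text
block [0.4734 0.279  0.03  ]
nose? [0.4999 0.3002 0.044 ]
tail? [0.4393 0.2515 0.044 ]
plate [0.5907 0.035  0.004 ]
stopL [0.671  0.0396 0.04  ]
stopR [ 0.6562 -0.0087  0.04  ]
mouthL [0.5631 0.0776 0.017 ]
mouthR [0.5461 0.0071 0.017 ]
greenup [0.5919 0.2747 0.03  ]
greendn [0.348  0.2486 0.03  ]
meter [ 0.4868 -0.3091  0.02  ]
[[-0.95   0.312 -0.   ]
 [ 0.312  0.95  -0.001]
 [-0.    -0.001 -1.   ]]
```

View pics/c1.png

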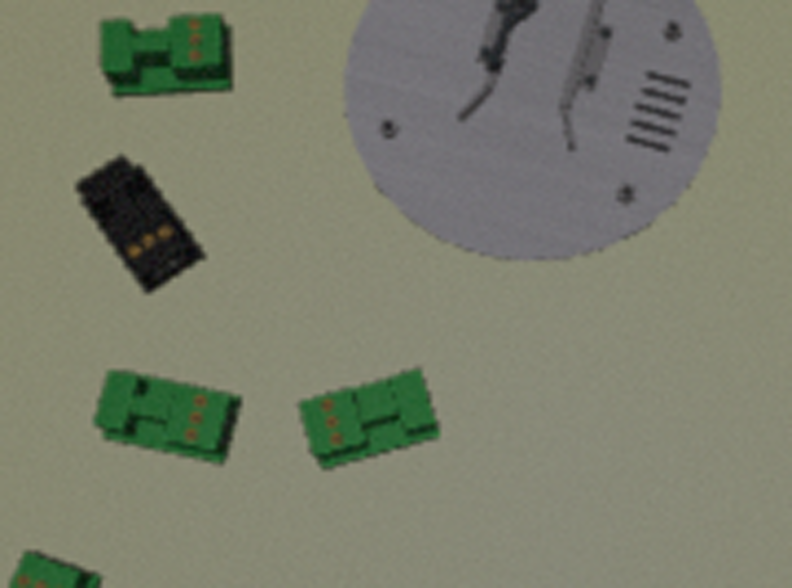

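The crop confirms it: the black block is at about (0.473, 0.279), its nose up and left, with the screws at the lower-right tail end and a yaw near 0.65. I'll hover over it.

{"name": "drive_tool", "arguments": {
  "increments": [
    {"grip": -1, "tx": 0.65, "ty": -0.815, "tz": 0, "turn": 0.9},
    {"grip": -1, "tx": 0.65, "ty": -0.815, "tz": 0, "turn": 0.9},
    {"grip": -1, "tx": 0.65, "ty": -0.815, "tz": 0, "turn": 0.9},
    {"grip": -1, "tx": 0.65, "ty": -0.815, "tz": 0, "turn": 0.9},
    {"grip": -1, "tx": 0.65, "ty": -0.815, "tz": 0, "turn": 0.9},
    {"grip": -1, "tx": 0.65, "ty": -0.815, "tz": 0, "turn": 0.9},
    {"grip": -1, "tx": 0.65, "ty": -0.815, "tz": 0, "turn": 0.9},
    {"grip": -1, "tx": 0.65, "ty": -0.815, "tz": 0, "turn": 0.9},
    {"grip": -1, "tx": 0.65, "ty": -0.815, "tz": 0, "turn": 0.9},
    {"grip": -1, "tx": 0.65, "ty": -0.815, "tz": 0, "turn": 0.9},
    {"grip": -1, "tx": 0.65, "ty": -0.815, "tz": 0, "turn": 0.9},
    {"grip": -1, "tx": 0.65, "ty": -0.815, "tz": 0, "turn": 0.9}
  ]
}}

```text
clock: 1.35
position: [0.4537, 0.2687, 0.226]
ee_rot: [-0.969, 2.988, -0.001]
force: [-0.3, 0.4, -0.0]
width: 0.999
```

Run:
```python
from h import *
s=observe();i=get_image("wrist")[:,:,::-1];np.save("pics/w1.npy",i);import pickle;pickle.dump(s,open("s1.pkl","wb"))
cv2.imwrite("pics/w1.png",cv2.resize(i,(800,600),interpolation=cv2.INTER_CUBIC));print(s["clock"],s["position"],R.from_rotvec(s["ee_rot"]).as_matrix().round(3))
```

```text
1.35 [0.45374163 0.26867937 0.22603278] [[-0.81  -0.587  0.   ]
 [-0.587  0.81  -0.   ]
 [ 0.    -0.    -1.   ]]
```

View pics/w1.png

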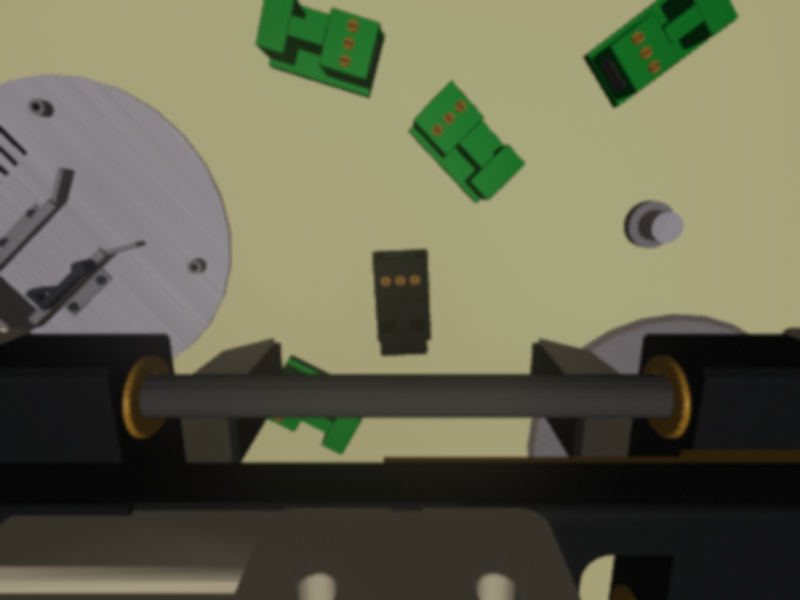

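The block is at (402,302) in the 800 px view, nearly aligned with the tool, and the plate is at the left edge. I'll fit the block's silhouette model to get its exact pose.

```bash
cat > fit.py <<'E'
from h import *
from scipy.optimize import minimize
def box(x0,x1,w,z0,z1): return np.array([[x,y,z] for x in(x0,x1) for y in(-w,w) for z in(z0,z1)])/1000
B=[box(-39,39,23,0,10),box(-39,-5,18.5,10,44),box(19,39,18.5,10,44),box(-5,19,6,10,44)]
def sil(C,p,z0,shape):
    m=np.zeros(shape,np.uint8);c,s=np.cos(p[2]),np.sin(p[2])
    for b in B:
        w=np.c_[p[0]+c*b[:,0]-s*b[:,1],p[1]+s*b[:,0]+c*b[:,1],b[:,2]+z0]
        h=cv2.convexHull((proj(C,w)*16*4).round().astype(np.int32).reshape(-1,1,2));cv2.fillConvexPoly(m,h,255,cv2.LINE_AA,4)
    return m
def fit(C,mask,p0,z0):
    K,M,e=C;C4=(np.diag([4,4,1])@K/1.0,M,e);C4=(K,M,e)
    S=cv2.resize(mask,None,fx=4,fy=4,interpolation=cv2.INTER_LINEAR).astype(float)/255
    def f(q):
        p=np.array(q)*[.01,.01,.1];m=np.zeros(S.shape,np.uint8)
        return np.abs(sil(C,p,z0,S.shape)/255.-S).sum()/16
    r=minimize(f,np.array(p0)/[.01,.01,.1],method="Nelder-Mead",options=dict(initial_simplex=np.array(p0)/[.01,.01,.1]+np.r_[np.zeros((1,3)),.8*np.eye(3)],maxiter=150))
    return r.x*[.01,.01,.1],r.fun
E
sed -i 's/\*16\*4)/*4+1.5)*16)/; s/(proj(C,w)\*4/((proj(C,w)*4/' fit.py; grep -n hull -i fit.py
python3 - <<'E'
from fit import *
import pickle
s=pickle.load(open("s1.pkl","rb"));i=np.load("pics/w1.npy");C=cam("wrist",s)
m=(i.max(2)<85).astype(np.uint8)*255
m2=np.zeros_like(m);m2[148:234,225:290]=m[148:234,225:290]
n,l,st,_=cv2.connectedComponentsWithStats(m2);k=1+st[1:,4].argmax();m2=(l==k).astype(np.uint8)*255;print(st[k])
print(fit(C,m2,[.4734,.279,.64],0.))
t=get_image("top")[:,:,::-1];m=(t.max(2)<60).astype(np.uint8)*255
m2=np.zeros_like(m);m2[170:215,150:192]=m[170:215,150:192];print((m2>0).sum())
print(fit(cam("top"),m2,[.4734,.279,.64],0.))
E
```

```text
9:        h=cv2.convexHull(((proj(C,w)*4+1.5)*16).round().astype(np.int32).reshape(-1,1,2));cv2.fillConvexPoly(m,h,255,cv2.LINE_AA,4)
[ 239  160   36   67 2086]
(array([0.47796701, 0.28193443, 0.67596841]), np.float64(262.4698529411765))
1256
(array([0.46933037, 0.27563139, 0.75822702]), np.float64(735.1666666666667))
```

Run:
```python
from fit import *
import pickle
s=pickle.load(open("s1.pkl","rb"));i=np.load("pics/w1.npy");C=cam("wrist",s)
o=cv2.resize(i,None,fx=4,fy=4,interpolation=cv2.INTER_CUBIC);o=cv2.convertScaleAbs(o,alpha=1.6)
m=sil(C,[.478,.2819,.676],0.,o.shape[:2]);cs,_=cv2.findContours((m>127).astype(np.uint8),0,1);cv2.drawContours(o,cs,-1,(0,0,255),1)
cv2.imwrite("pics/o1.png",o[580:980,860:1260])
```

```text
(no output)
```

View pics/o1.png

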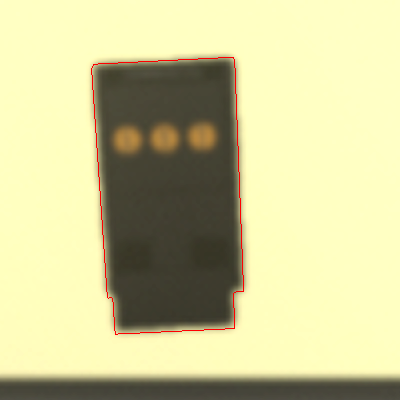

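The overlay matches the block closely (outline from (92,65) to (244,290) in the crop). I'll descend and grip the tail.

{"name": "drive_tool", "arguments": {
  "increments": [
    {"grip": -1, "tx": 0.018, "ty": -0.0015, "tz": -0.1, "turn": 0.047},
    {"grip": -1, "tx": 0.018, "ty": -0.0015, "tz": -0.22, "turn": 0.047},
    {"grip": -1, "tx": 0.018, "ty": -0.0015, "tz": -0.34, "turn": 0.047},
    {"grip": -1, "tx": 0.018, "ty": -0.0015, "tz": -0.44, "turn": 0.047},
    {"grip": -1, "tx": 0.018, "ty": -0.0015, "tz": -0.5, "turn": 0.047},
    {"grip": -1, "tx": 0.018, "ty": -0.0015, "tz": -0.5275, "turn": 0.047},
    {"grip": -1, "tx": 0.018, "ty": -0.0015, "tz": -0.5275, "turn": 0.047},
    {"grip": -1, "tx": 0.018, "ty": -0.0015, "tz": -0.5275, "turn": 0.047},
    {"grip": 1, "tx": 0.018, "ty": -0.0015, "tz": -0.5275, "turn": 0.047},
    {"grip": 1, "tx": 0.018, "ty": -0.0015, "tz": -0.5275, "turn": 0.047},
    {"grip": 1, "tx": 0.018, "ty": -0.0015, "tz": -0.5275, "turn": 0.047},
    {"grip": 1, "tx": 0.018, "ty": -0.0015, "tz": -0.5275, "turn": 0.047},
    {"grip": 1, "tx": 0.018, "ty": -0.0015, "tz": -0.5275, "turn": 0.047},
    {"grip": 1, "tx": 0.018, "ty": -0.0015, "tz": -0.5275, "turn": 0.047},
    {"grip": 1, "tx": 0.018, "ty": -0.0015, "tz": -0.5275, "turn": 0.047}
  ],
  "newtons": 20
}}

```text
clock: 2.95
position: [0.4609, 0.2682, 0.015]
ee_rot: [-1.044, 2.963, -0.001]
force: [0.7, -0.1, -0.0]
width: 0.439
```

{"name": "drive_tool", "arguments": {
  "increments": [
    {"grip": 1},
    {"grip": 1},
    {"grip": 1, "tz": 0.05},
    {"grip": 1, "tz": 0.15},
    {"grip": 1, "tz": 0.27},
    {"grip": 1, "tx": 0.05, "ty": -0.05, "tz": 0.38, "turn": -0.1},
    {"grip": 1, "tx": 0.12, "ty": -0.12, "tz": 0.5275, "turn": -0.2},
    {"grip": 1, "tx": 0.2, "ty": -0.22, "tz": 0.5275, "turn": -0.32},
    {"grip": 1, "tx": 0.28, "ty": -0.32, "tz": 0.5275, "turn": -0.44},
    {"grip": 1, "tx": 0.36, "ty": -0.42, "tz": 0.5275, "turn": -0.56},
    {"grip": 1, "tx": 0.44, "ty": -0.52, "tz": 0.5275, "turn": -0.7},
    {"grip": 1, "tx": 0.52, "ty": -0.6, "tz": 0.5275, "turn": -0.82},
    {"grip": 1, "tx": 0.5475, "ty": -0.6375, "tz": 0.5275, "turn": -0.875},
    {"grip": 1, "tx": 0.5475, "ty": -0.6375, "tz": 0.5275, "turn": -0.875},
    {"grip": 1, "tx": 0.5475, "ty": -0.6375, "tz": 0.5275, "turn": -0.875},
    {"grip": 1, "tx": 0.5475, "ty": -0.6375, "tz": 0.5275, "turn": -0.875}
  ],
  "newtons": 20
}}

```text
invalid input
```

Run:
```python
from h import *
s=observe();i=get_image("wrist")[:,:,::-1];np.save("pics/w2.npy",i);import pickle;pickle.dump(s,open("s2.pkl","wb"))
cv2.imwrite("pics/w2.png",cv2.resize(i,(800,600),interpolation=cv2.INTER_CUBIC));print(s["clock"],s["position"],s["width"],s["force"],R.from_rotvec(s["ee_rot"]).as_matrix().round(3))
```

```text
2.95 [0.46089175 0.26820762 0.01504025] 0.438688748616358 [ 0.73147258 -0.05033913 -0.02264114] [[-0.779 -0.627  0.   ]
 [-0.627  0.779 -0.001]
 [ 0.    -0.001 -1.   ]]
```

View pics/w2.png

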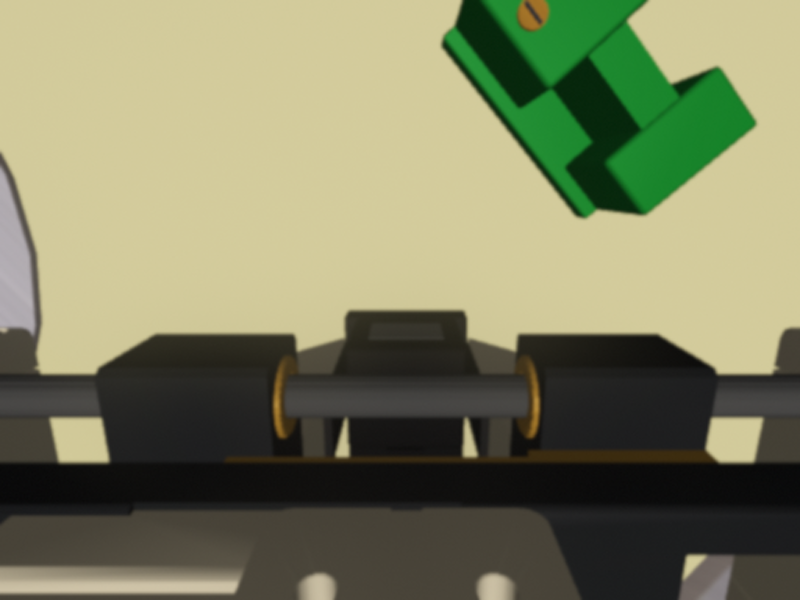

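The call was refused, probably because some rows left out fields. The picture shows the block between the jaws at (405,330). I'll send the move again with all fields filled in.

{"name": "drive_tool", "arguments": {
  "increments": [
    {"grip": 1, "tx": 0, "ty": 0, "tz": 0, "turn": 0},
    {"grip": 1, "tx": 0, "ty": 0, "tz": 0, "turn": 0},
    {"grip": 1, "tx": 0, "ty": 0, "tz": 0.05, "turn": 0},
    {"grip": 1, "tx": 0, "ty": 0, "tz": 0.15, "turn": 0},
    {"grip": 1, "tx": 0, "ty": 0, "tz": 0.27, "turn": 0},
    {"grip": 1, "tx": 0.05, "ty": -0.05, "tz": 0.38, "turn": -0.1},
    {"grip": 1, "tx": 0.12, "ty": -0.12, "tz": 0.5275, "turn": -0.2},
    {"grip": 1, "tx": 0.2, "ty": -0.22, "tz": 0.5275, "turn": -0.32},
    {"grip": 1, "tx": 0.28, "ty": -0.32, "tz": 0.5275, "turn": -0.44},
    {"grip": 1, "tx": 0.36, "ty": -0.42, "tz": 0.5275, "turn": -0.56},
    {"grip": 1, "tx": 0.44, "ty": -0.52, "tz": 0.5275, "turn": -0.7},
    {"grip": 1, "tx": 0.52, "ty": -0.6, "tz": 0.5275, "turn": -0.82},
    {"grip": 1, "tx": 0.5475, "ty": -0.6375, "tz": 0.5275, "turn": -0.875},
    {"grip": 1, "tx": 0.5475, "ty": -0.6375, "tz": 0.5275, "turn": -0.875},
    {"grip": 1, "tx": 0.5475, "ty": -0.6375, "tz": 0.5275, "turn": -0.875},
    {"grip": 1, "tx": 0.5475, "ty": -0.6375, "tz": 0.5275, "turn": -0.875}
  ],
  "newtons": 20
}}

```text
clock: 4.6
position: [0.6791, 0.0148, 0.2255]
ee_rot: [-0.371, -3.118, -0.0]
force: [-0.3, -0.3, -1.6]
width: 0.402
```

Run:
```python
from h import *
s=observe();i=get_image("wrist")[:,:,::-1];np.save("pics/w3.npy",i);import pickle;pickle.dump(s,open("s3.pkl","wb"))
cv2.imwrite("pics/w3.png",cv2.resize(i,(800,600),interpolation=cv2.INTER_CUBIC));print(s["clock"],s["position"],s["width"],s["force"],R.from_rotvec(s["ee_rot"]).as_matrix().round(3))
```

```text
4.6 [0.67908634 0.01481092 0.22551875] 0.40230614218091243 [-0.26488507 -0.32070832 -1.59379566] [[-0.972  0.235 -0.002]
 [ 0.235  0.972  0.   ]
 [ 0.002  0.    -1.   ]]
```

View pics/w3.png

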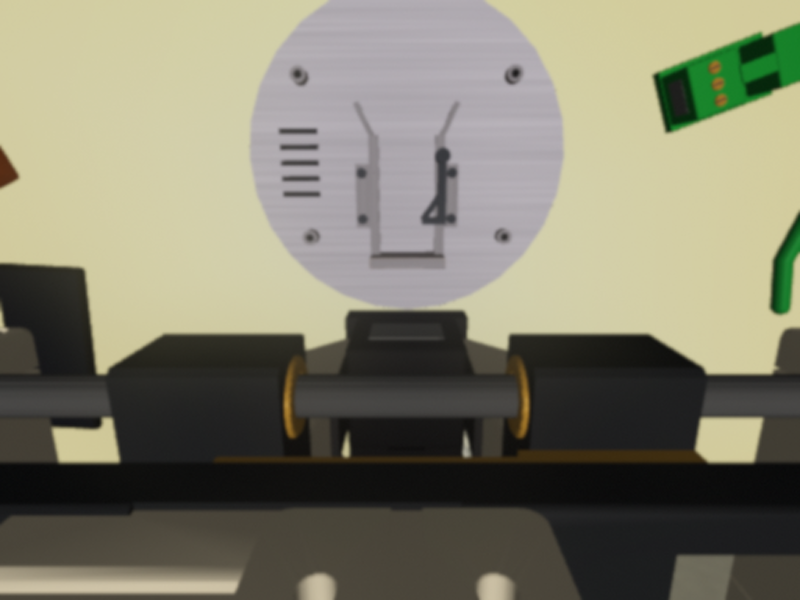

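Good view. The plate is centred near (407,148), with flare tips at (356,103) and (458,103), the stop at (370..444, 256) and the catch at (440,210). Next I'll work out its pose.

Run:
```python
from h import *
import pickle
from scipy.optimize import least_squares
s=pickle.load(open("s3.pkl","rb"));i=np.load("pics/w3.npy");C=cam("wrist",s)
lab=cv2.cvtColor(cv2.GaussianBlur(i,(3,3),0),cv2.COLOR_BGR2LAB)[:,:,2].astype(float)
m=(lab<134).astype(np.uint8);m[205:]=0;print(np.unique(lab[60:120:20,100:400:30].astype(int)))
n,l,st,_=cv2.connectedComponentsWithStats(m);k=1+st[1:,4].argmax();m=(l==k).astype(np.uint8)
c=max(cv2.findContours(m,0,cv2.CHAIN_APPROX_NONE)[0],key=len).reshape(-1,2);c=c[(c[:,1]>2)&(c[:,1]<190)]
P=back(C,c,.004)[:,:2];r=least_squares(lambda q:np.hypot(*(P-q[:2]).T)-q[2],[.59,.035,.125],loss="soft_l1",f_scale=.001)
print("rim",r.x,np.abs(r.fun).mean());o=r.x[:2]
f=.64;sub=lambda p:(np.array(p)+.5)*f-.5
for n,p,z in[("flareR",(356,103),.017),("flareL",(458,103),.017),("stopR",(370,268),.04),("stopL",(444,267),.04),("scr",(300,75),.006),("scr",(513,74),.006),("scr",(311,236),.006),("scr",(502,236),.006)]:
    w=back(C,sub(p),z)[0,:2]
    d=w-o;y=-.2372;a=np.array([[np.cos(y),np.sin(y)],[-np.sin(y),np.cos(y)]])@d;print(n,w.round(4),"plate frame",(a*1000).round(1))
# overlay of model lines
o4=cv2.resize(i,None,fx=2.8,fy=2.8,interpolation=cv2.INTER_CUBIC)
def L(pts,z,yaw,col):
    cc,ss=np.cos(yaw),np.sin(yaw);w=np.array([[o[0]+cc*x-ss*y_,o[1]+ss*x+cc*y_,z] for x,y_ in np.array(pts)/1000])
    cv2.polylines(o4,[((proj(C,w)+.5)*2.8-.5).round().astype(np.int32)],False,col,1)
for sg in(1,-1):
    L([(-40,37*sg),(-15,25*sg)],.017,y,(0,0,255));L([(-15,21.5*sg),(75,21.5*sg)],.020,y,(0,255,0))
L([(75,-25),(75,25)],.04,y,(255,0,0));L([(0,26),(50,26)],.032,y,(255,0,255));L([(-120,0),(75,0)],.004,y,(0,255,255))
cv2.imwrite("pics/o3.png",o4[0:560,400:1040])
```

```text
[125 126 134 136 146 147 148 149 150]
rim [0.59458337 0.03614131 0.12310109] 0.0003285961726054358
flareR [0.5489 0.0084] plate frame [-37.8 -37.7]
flareL [0.5669 0.0825] plate frame [-37.8  38.6]
stopR [ 0.6688 -0.0105] plate frame [ 83.1 -27.9]
stopL [0.6814 0.0445] plate frame [82.4 28.5]
scr [ 0.5178 -0.0284] plate frame [-59.5 -80.8]
scr [0.5552 0.129 ] plate frame [-60.1  81. ]
scr [ 0.6367 -0.055 ] plate frame [ 62.3 -78.7]
scr [0.6738 0.098 ] plate frame [62.5 78.8]
```

View pics/o3.png

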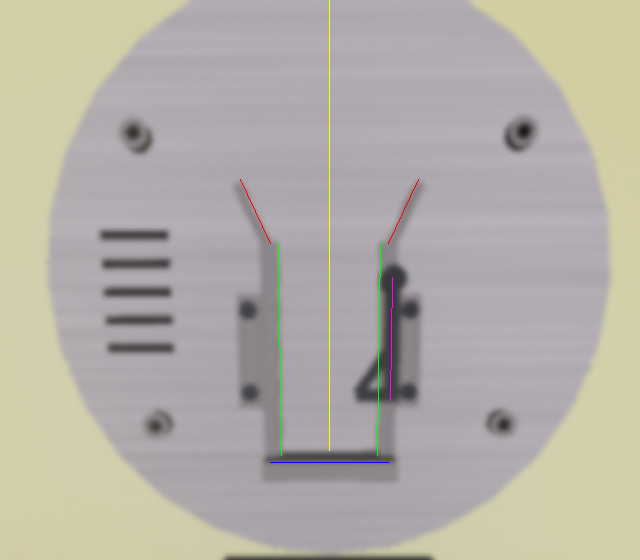

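The plate model overlays well: origin (0.5946, 0.0361), yaw −0.237. I'll carry the block to plate x = −80 and lower it.

{"name": "drive_tool", "arguments": {
  "increments": [
    {"grip": 1, "tx": -0.1, "ty": 0.025, "tz": 0, "turn": 0},
    {"grip": 1, "tx": -0.22, "ty": 0.054, "tz": 0, "turn": 0},
    {"grip": 1, "tx": -0.34, "ty": 0.084, "tz": 0, "turn": 0},
    {"grip": 1, "tx": -0.43, "ty": 0.106, "tz": 0, "turn": 0},
    {"grip": 1, "tx": -0.459, "ty": 0.113, "tz": -0.08, "turn": 0},
    {"grip": 1, "tx": -0.459, "ty": 0.113, "tz": -0.18, "turn": 0},
    {"grip": 1, "tx": -0.459, "ty": 0.113, "tz": -0.29, "turn": 0},
    {"grip": 1, "tx": -0.459, "ty": 0.113, "tz": -0.39, "turn": 0},
    {"grip": 1, "tx": -0.459, "ty": 0.113, "tz": -0.45, "turn": 0},
    {"grip": 1, "tx": -0.459, "ty": 0.113, "tz": -0.48, "turn": 0},
    {"grip": 1, "tx": -0.459, "ty": 0.113, "tz": -0.5, "turn": 0},
    {"grip": 1, "tx": -0.459, "ty": 0.113, "tz": -0.51, "turn": 0},
    {"grip": 1, "tx": -0.459, "ty": 0.113, "tz": -0.515, "turn": 0},
    {"grip": 1, "tx": -0.459, "ty": 0.113, "tz": -0.515, "turn": 0},
    {"grip": 1, "tx": -0.459, "ty": 0.113, "tz": -0.515, "turn": 0}
  ]
}}

```text
clock: 6.15
position: [0.4961, 0.0603, 0.0205]
ee_rot: [-0.371, -3.12, -0.001]
force: [0.9, -0.1, -1.2]
width: 0.404
```

{"name": "drive_tool", "arguments": {
  "increments": [
    {"grip": 1, "tx": 0, "ty": 0, "tz": -0.003, "turn": 0},
    {"grip": 1, "tx": 0, "ty": 0, "tz": -0.003, "turn": 0},
    {"grip": 1, "tx": 0, "ty": 0, "tz": -0.003, "turn": 0}
  ]
}}

```text
clock: 6.45
position: [0.4962, 0.0604, 0.0195]
ee_rot: [0.371, 3.119, 0.001]
force: [0.1, 1.2, -3.0]
width: 0.404
```

{"name": "drive_tool", "arguments": {
  "increments": [
    {"grip": 1, "tx": 0, "ty": 0, "tz": -0.002, "turn": 0},
    {"grip": 1, "tx": 0, "ty": 0, "tz": -0.002, "turn": 0},
    {"grip": 1, "tx": 0, "ty": 0, "tz": -0.002, "turn": 0}
  ]
}}

```text
clock: 6.75
position: [0.4962, 0.0604, 0.019]
ee_rot: [0.371, 3.119, 0.002]
force: [-1.5, 0.6, 5.5]
width: 0.401
```

{"name": "drive_tool", "arguments": {
  "increments": [
    {"grip": -1, "tx": 0, "ty": 0, "tz": 0, "turn": 0},
    {"grip": -1, "tx": 0, "ty": 0, "tz": 0, "turn": 0},
    {"grip": -1, "tx": 0, "ty": 0, "tz": 0, "turn": 0},
    {"grip": -1, "tx": 0, "ty": 0, "tz": 0, "turn": 0},
    {"grip": -1, "tx": 0, "ty": 0, "tz": 0, "turn": 0},
    {"grip": -1, "tx": 0, "ty": 0, "tz": 0.05, "turn": 0},
    {"grip": -1, "tx": 0, "ty": 0, "tz": 0.12, "turn": 0},
    {"grip": -1, "tx": 0, "ty": 0, "tz": 0.2, "turn": 0},
    {"grip": 1, "tx": -0.055, "ty": 0.013, "tz": 0.25, "turn": 0},
    {"grip": 1, "tx": -0.109, "ty": 0.0265, "tz": 0.25, "turn": 0},
    {"grip": 1, "tx": -0.109, "ty": 0.0265, "tz": 0.25, "turn": 0},
    {"grip": 1, "tx": -0.109, "ty": 0.0265, "tz": 0.25, "turn": 0},
    {"grip": 1, "tx": -0.109, "ty": 0.0265, "tz": 0.25, "turn": 0},
    {"grip": 1, "tx": -0.109, "ty": 0.0265, "tz": 0.25, "turn": 0},
    {"grip": 1, "tx": -0.109, "ty": 0.0265, "tz": 0.25, "turn": 0},
    {"grip": 1, "tx": -0.109, "ty": 0.0265, "tz": 0.25, "turn": 0},
    {"grip": 1, "tx": -0.109, "ty": 0.0265, "tz": 0.25, "turn": 0}
  ]
}}

```text
clock: 8.45
position: [0.4527, 0.0709, 0.1189]
ee_rot: [0.371, 3.119, 0.001]
force: [-0.6, -0.3, 0.2]
width: 0.27
```

Run:
```python
from h import *
from fit import fit,sil
s=observe();print(s["clock"],s["position"],s["width"],s["force"])
C=cam("top");i=get_image("top")[:,:,::-1]
o=cv2.resize(i,None,fx=4,fy=4,interpolation=cv2.INTER_CUBIC);o=cv2.convertScaleAbs(o,alpha=1.7)
m=sil(C,[.5946-.08*.972,.0361+.08*.235,-.2372],.004,o.shape[:2]);cs,_=cv2.findContours((m>127).astype(np.uint8),0,1);cv2.drawContours(o,cs,-1,(0,0,255),1)
x,y=(proj(C,[.54,.045,.02])[0]*4).astype(int);cv2.imwrite("pics/t4.png",o[y-250:y+250,x-300:x+300])
```

```text
8.45 [0.45272209 0.07087193 0.1188695 ] 0.27003191168583807 [-0.56945969 -0.30911504  0.18462893]
```

View pics/t4.png

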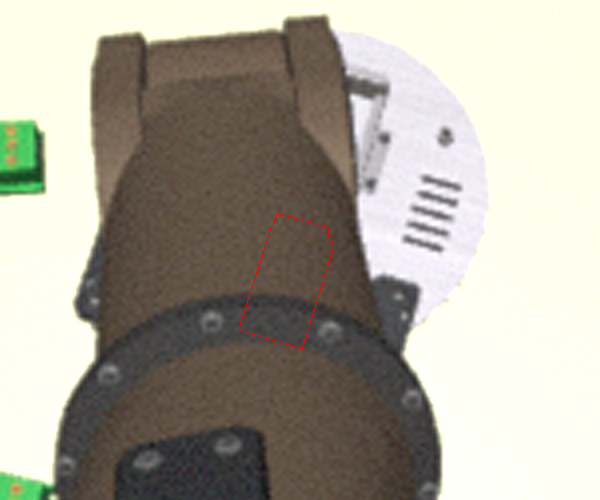

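The arm hides the block from the top camera. Its pose is well known from the set-down, though. I'll finish closing the fingers, lower them behind the tail, and start pushing.

{"name": "drive_tool", "arguments": {
  "increments": [
    {"grip": 1, "tx": 0, "ty": 0, "tz": 0, "turn": 0},
    {"grip": 1, "tx": 0, "ty": 0, "tz": -0.08, "turn": 0},
    {"grip": 1, "tx": 0, "ty": 0, "tz": -0.16, "turn": 0},
    {"grip": 1, "tx": 0, "ty": 0, "tz": -0.21, "turn": 0},
    {"grip": 1, "tx": 0, "ty": 0, "tz": -0.2375, "turn": 0},
    {"grip": 1, "tx": 0, "ty": 0, "tz": -0.2375, "turn": 0},
    {"grip": 1, "tx": 0, "ty": 0, "tz": -0.2375, "turn": 0},
    {"grip": 1, "tx": 0.024, "ty": -0.006, "tz": -0.2375, "turn": 0},
    {"grip": 1, "tx": 0.036, "ty": -0.009, "tz": -0.2375, "turn": 0},
    {"grip": 1, "tx": 0.049, "ty": -0.012, "tz": -0.2375, "turn": 0},
    {"grip": 1, "tx": 0.066, "ty": -0.016, "tz": -0.2375, "turn": 0},
    {"grip": 1, "tx": 0.083, "ty": -0.02, "tz": -0.2375, "turn": 0},
    {"grip": 1, "tx": 0.1, "ty": -0.024, "tz": -0.2375, "turn": 0}
  ]
}}

```text
clock: 9.8
position: [0.4932, 0.0611, 0.0239]
ee_rot: [0.371, 3.12, 0.002]
force: [-2.6, -0.1, 1.6]
width: 0.003
```

Run:
```python
from h import *
from fit import sil
s=observe();print(s["clock"],s["position"],s["width"],s["force"])
a=np.array([.972,-.235]);d=s["position"][:2]-[.5946,.0361];print(d@a,d@[.235,.972])
C=cam("scene");i=get_image("scene")[:,:,::-1]
o=cv2.resize(i,None,fx=4,fy=4,interpolation=cv2.INTER_CUBIC);o=cv2.convertScaleAbs(o,alpha=1.5)
x,y=(proj(C,[.56,.04,.02])[0]*4).astype(int);cv2.imwrite("pics/s5.png",o[y-280:y+280,x-320:x+320])
```

```text
9.8 [0.49317865 0.0611468  0.02391682] 0.002707006799903847 [-2.55671757 -0.1291868   1.63695721]
-0.10446754946893322 0.0005114753538145449
```

View pics/s5.png

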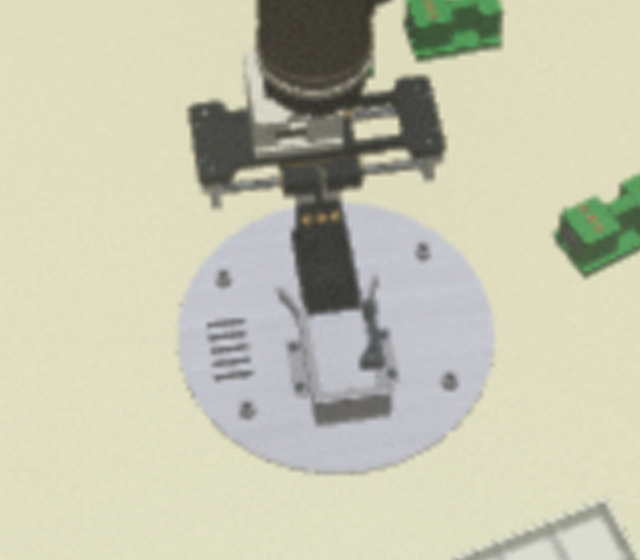

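The block lies straight in the flare, its nose edge at about (332,308), with the fingers behind the tail. I'll keep pushing.

{"name": "drive_tool", "arguments": {
  "increments": [
    {"grip": 1, "tx": 0.02, "ty": -0.006, "tz": 0, "turn": 0},
    {"grip": 1, "tx": 0.04, "ty": -0.011, "tz": 0, "turn": 0},
    {"grip": 1, "tx": 0.06, "ty": -0.016, "tz": 0, "turn": 0},
    {"grip": 1, "tx": 0.08, "ty": -0.0205, "tz": 0, "turn": 0},
    {"grip": 1, "tx": 0.1, "ty": -0.0255, "tz": 0, "turn": 0},
    {"grip": 1, "tx": 0.12, "ty": -0.03, "tz": 0, "turn": 0},
    {"grip": 1, "tx": 0.135, "ty": -0.034, "tz": 0, "turn": 0},
    {"grip": 1, "tx": 0.15, "ty": -0.0375, "tz": 0, "turn": 0},
    {"grip": 1, "tx": 0.165, "ty": -0.041, "tz": 0, "turn": 0},
    {"grip": 1, "tx": 0.18, "ty": -0.045, "tz": 0, "turn": 0}
  ]
}}

```text
clock: 10.85
position: [0.5667, 0.0426, 0.0238]
ee_rot: [0.372, 3.119, 0.001]
force: [-2.4, 0.4, 0.3]
width: 0.008
```

{"name": "drive_tool", "arguments": {
  "increments": [
    {"grip": 1, "tx": 0.01, "ty": -0.0025, "tz": 0, "turn": 0},
    {"grip": 1, "tx": 0.02, "ty": -0.005, "tz": 0, "turn": 0},
    {"grip": 1, "tx": 0.027, "ty": -0.0065, "tz": 0, "turn": 0},
    {"grip": 1, "tx": 0.032, "ty": -0.008, "tz": 0, "turn": 0},
    {"grip": 1, "tx": 0.035, "ty": -0.0085, "tz": 0, "turn": 0},
    {"grip": 1, "tx": 0.035, "ty": -0.0085, "tz": 0, "turn": 0}
  ]
}}

```text
clock: 11.45
position: [0.5811, 0.0392, 0.0239]
ee_rot: [0.371, 3.118, 0.001]
force: [-0.3, -0.6, -0.7]
width: 0.008
```

{"name": "drive_tool", "arguments": {
  "increments": [
    {"grip": 1, "tx": 0.0025, "ty": -0.0006, "tz": 0, "turn": 0},
    {"grip": 1, "tx": 0.005, "ty": -0.0012, "tz": 0, "turn": 0},
    {"grip": 1, "tx": 0.0075, "ty": -0.0018, "tz": 0, "turn": 0},
    {"grip": 1, "tx": 0.0075, "ty": -0.0018, "tz": 0, "turn": 0}
  ]
}}

```text
clock: 11.85
position: [0.5811, 0.0392, 0.0236]
ee_rot: [-0.37, -3.116, -0.002]
force: [-10.9, 2.3, 9.2]
width: 0.009
```

{"name": "drive_tool", "arguments": {
  "increments": [
    {"grip": 1, "tx": 0.01, "ty": -0.0024, "tz": 0, "turn": 0},
    {"grip": 1, "tx": 0.0125, "ty": -0.003, "tz": 0, "turn": 0},
    {"grip": 1, "tx": 0.0125, "ty": -0.003, "tz": 0, "turn": 0}
  ]
}}

```text
clock: 12.15
position: [0.581, 0.0392, 0.0231]
ee_rot: [-0.368, -3.106, -0.002]
force: [-17.8, 3.2, 15.2]
width: 0.007
```

It has hit a firm stop. I'll back off, rise, and look from beyond the plate.

{"name": "drive_tool", "arguments": {
  "increments": [
    {"grip": 1, "tx": -0.03, "ty": 0.007, "tz": 0, "turn": 0},
    {"grip": 1, "tx": -0.097, "ty": 0.0235, "tz": 0, "turn": 0},
    {"grip": 1, "tx": -0.097, "ty": 0.0235, "tz": 0.05, "turn": 0},
    {"grip": 1, "tx": -0.097, "ty": 0.0235, "tz": 0.15, "turn": 0},
    {"grip": 1, "tx": -0.097, "ty": 0.0235, "tz": 0.27, "turn": 0},
    {"grip": 1, "tx": -0.097, "ty": 0.0235, "tz": 0.39, "turn": 0},
    {"grip": 1, "tx": -0.05, "ty": 0.012, "tz": 0.5, "turn": 0},
    {"grip": 1, "tx": 0.05, "ty": -0.012, "tz": 0.5, "turn": 0},
    {"grip": 1, "tx": 0.15, "ty": -0.04, "tz": 0.5, "turn": 0},
    {"grip": 1, "tx": 0.245, "ty": -0.065, "tz": 0.5, "turn": 0},
    {"grip": 1, "tx": 0.245, "ty": -0.065, "tz": 0.5, "turn": 0},
    {"grip": 1, "tx": 0.245, "ty": -0.065, "tz": 0.5, "turn": 0},
    {"grip": 1, "tx": 0.245, "ty": -0.065, "tz": 0.5, "turn": 0}
  ]
}}

```text
clock: 13.45
position: [0.6784, 0.0137, 0.2231]
ee_rot: [-0.367, -3.106, -0.002]
force: [-0.0, -0.0, 0.5]
width: 0.004
```

Run:
```python
from h import *
from fit import fit,sil
s=observe();i=get_image("wrist")[:,:,::-1];C=cam("wrist",s);print(s["clock"],s["position"],s["force"])
m=(i.max(2)<75).astype(np.uint8)*255;o=np.array([.5946,.0361])
for x in(36,31,26):
    p=[o[0]+x/1000*.9720,o[1]-x/1000*.235,-.2372]
    S=sil(C,p,.004,(1536,2048));S=cv2.resize(S,(512,384),interpolation=cv2.INTER_AREA);roi=cv2.dilate(S,np.ones((7,7)));roi[205:]=0
    print(x,(np.abs(S.astype(float)-m)[roi>0]).sum()/255)
    if x==36:b=S.copy()
o4=cv2.convertScaleAbs(cv2.resize(i,None,fx=4,fy=4,interpolation=cv2.INTER_CUBIC),alpha=1.4)
def L(pts,z,col):
    w=np.array([[o[0]+.972*x+.235*y,o[1]-.235*x+.972*y,z] for x,y in np.array(pts)/1000]);cv2.polylines(o4,[((proj(C,w)+.5)*4).astype(np.int32)],True,col,1)
for q in([(-3,-18.5),(31,-18.5),(31,18.5),(-3,18.5)],[(55,-18.5),(75,-18.5),(75,18.5),(55,18.5)]):L(q,.048,(0,0,255))
L([(0,26),(50,26)],.032,(255,0,255))
u,v=((proj(C,[*(o+.03*np.array([.972,-.235])),.03])[0])*4).astype(int)
v=max(v,300);cv2.imwrite("pics/w6.png",o4[v-280:v+280,u-300:u+300])
```

```text
13.45 [0.67835134 0.01374561 0.22313969] [-0.02953125 -0.02749995  0.49138857]
36 521.0156862745098
31 781.3176470588236
26 962.8666666666667
```

View pics/w6.png

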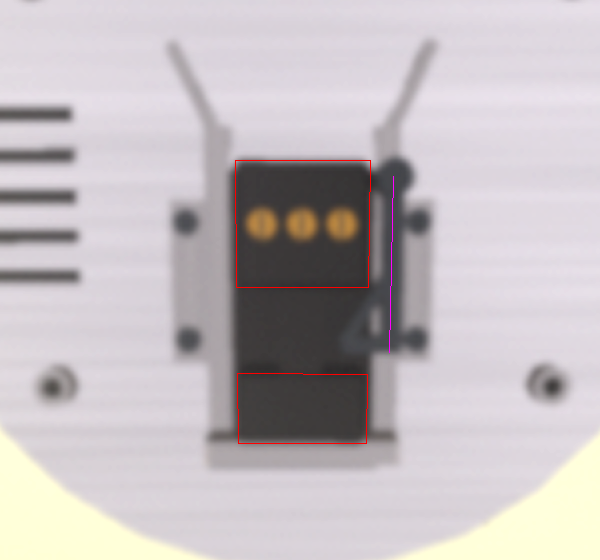

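The block's outline matches home, its nose at the stop at (300,440). The catch arm lies straight on its closed line at (393,260), with its tooth in the waist at (360,335), behind the nose. The robot is clear, so I'm handing in.

```bash
python3 -c "
from cell import *
print(sign_off())"
```

```text
the job is handed in; nothing more can be done
None
```

The inlet block is locked in the base plate's channel, and the job was handed in at about 13.5 s of the 48 s allowed.

- **What I did:** I gripped the black block by its tail, set it flat with its nose at the mouth and let go. I then pushed it from behind with closed fingers until it hit a firm stop. At an 18 N push it moved no further, within about 1.3 mm of the expected home position.
- **Last checks:** In the final close-up the block's outline matched the home position best (against 5 and 10 mm short of it). The catch lay on its closed line with its tooth in the waist behind the nose. The gripper was clear, with wrist force near zero.
- **Failed or incomplete:** One move call was refused because some rows left out fields. I sent it again and nothing had moved. The top camera was blocked after the set-down, so I checked the block's position in the scene camera once I had pushed it about 25 mm. I took no final picture of the meter, phone, pliers and thermostat, though the arm never went low near any of them.

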